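# Tare the bench scale with an empty carton

## Task

Stand the empty open carton upright in the middle of the scale's steel pan and let go of it. Then press the scale's wide oblong tare key down until it firmly resists, without ramming it, keep it pressed for a moment and let it go; leave the small round key alone and the carton standing on the pan.

Things in the scene. Friction and masses are not known exactly. Their poses are not given: they have to be found in the camera images.
- carton: Open-topped empty cardboard carton, loose on the table left or right of the scale: 80 mm (its x) by 50 mm (its y), 55 mm high, walls 3 mm, about 60 g. Origin: centre of its underside, z up. Grip it from above across its 50 mm width, well below the rim. A closed, taped carton (90 x 60 x 55 mm) on the scale's other side is not wanted.
- pan (a point): Centre of the upper face of the fixed scale's flat steel pan, 60 mm above the table. Pan 150 mm (x) by 200 mm (y); x points away from the robot, y to the left, z up; turned up to 20 degrees. The scale's console, upper face 38 mm above the table, is on the side of the pan nearer the robot; keys and a blank display lie on it in a row along y.
- tare_key: Oblong flat white pad, 34 mm (x) by 48 mm (y), at the console's left end as the robot sees it; upper face 42 mm above the table. Origin: centre of underside, 38 mm up; 130 mm nearer the robot and 60 mm left of the pan's centre, along the pan's axes. Travel 1.5 mm (spring 1.4 to 3.4 N), then a hard stop; registers at 4 N kept 0.1 s, overloaded at 40 N. Use closed fingers.
- round_key: Power key, not to be pressed: round flat white pad, 24 mm across, at the console's right end, 120 mm to the right of the tare key; upper face 42 mm above the table. Origin: centre of its underside.
Things that resemble listed ones, but are neither listed nor needed, are in the scene too. Leave any turquoise look-alike of the carton alone.

How it is judged:
By the outcome, as a careful person would: the job done as asked, in the order asked, and still so for the second after the job is handed in, with the robot touching nothing.
It also fails if it takes over 48 s, if anything falls off the work surface, if the arm or the gripper's body presses on something with over 40 N, if the wrist force passes 120 N, or if a joint passes its speed limit or range.

## Robot

A 7-joint arm with a two-finger parallel gripper is mounted at the origin on the work surface. World frame = base frame: x ahead of the robot, y to its left, z up, the work surface at z = 0. Lengths are in m, angles in rad, forces in N, time in s.
With the tool pointing down it reaches from about 0.35 to 0.9 m from the base axis. Payload 7.2 kg.
Tool frame: the origin (TCP) lies between the finger pads; the fingertips stand 14 mm ahead of it and the grasp point (between the pads) lies 5 mm behind it (arm.tcp_to_tips is the x of the fingertips in the tool frame, in m); x points along the fingers, z is the direction in which the jaws open and shut, and the axes are right-handed (so a half turn about x gives the same grasp; the last joint's range is limited). The gripper opens to 88 mm and grips with 3 to 60 N. Pads are 20 mm wide; open, the fingers measure 115 mm over their backs; the gripper's body (75 mm by 178 mm) begins 61 mm behind the grasp point.
Start: joints at [1.144, 0.411, -0.013, 1.596, 0.006, 1.134, -0.082], TCP at [0.219, -0.585, 0.237] pointing down, gripper open.
Joint ranges: [-2.95, 2.95], [-0.29, 1.99], [-1.47, 1.44], [0.14, 2.54], [-1.03, 4.17], [0.13, 1.85], [-2.86, 2.86]. Speed limits (rad/s): [2.39, 2.39, 3.01, 3.01, 3.14, 3.14, 3.14].

## Interface

Orientations are given as a unit quaternion [x, y, z, w].
In Python, from plant import arm, vision gives the robot as it stands.
- The arm moves only by the shell command python3 -m pendant 'ROWS'. ROWS is a JSON object of lists of equal length, an entry for each row: "dp": the shift along the tool's x, y, z in mm, a list of three; "turn": the turn, a rotation vector about the tool's x, y, z in rad, a list of three; "hand": the opening, from 0 (shut) to 1 (fully open). A call has 1 to 8 rows; each row shifts and turns the commanded pose from where the row before left it, along the tool's axes as they then stand; what a row does not reach is not made up. A row lasts 1/8 s, in which the tool goes at most 62.5 mm and 10.7 degrees, less where a joint would pass 70% of its speed; a pose out of reach is approached as far as the arm can. A call is refused whole if a number of a shift passes 62.5 or a number of a turn 0.188, either way. A call with a gripper value outside its range is refused whole. The fingers move at their own pace and stop on an object; the grip force is fixed at half the most. Time passes only in rows, so rows that do not move let the fingers close. It gives the time, the measured TCP pose, the force and the opening at its end, in the units of the state.
- arm.sense(): the state, without advancing time (a new reading comes with each control period).
- vision.camera(name): name is "scene" or "top"; returns (picture, depth): 480x640x3 uint8, red, green, blue; 480x640 float32, m along the optical axis (not along the pixel's ray), 0 where there is no reading.
- vision.calibration(name): a dict with "mtx" (3x3 intrinsics, pixels), "k1" (the pictures are not rectified: a ray, as slopes to the right and down, at radius r is drawn at 1 + k1 r^2 times it, then the intrinsics apply), "pose" (4x4, takes a point from camera to world coordinates). Camera axes: x right, y up, looking along -z (the intrinsics and any distortion apply to the point x, -y, -z); pixel columns grow to the right and rows downward; lengths in m; the calibration is good to about 2 mm. A picture is of the moment at which its call begins. calibration takes no time and is no camera call.
- arm.job_done(): hands the job in, once; it reports no verdict.
Trained networks look in the newest picture that a camera, given by its name, has taken for a name from the list of things; names that differ only in an ending like _2 or _b are one class to them, and where a whole thing is asked for, a point or a joint stands for the part that bears it (a point fixed in the world has none). Each returns a list of dicts, best first, with "conf" (0 to 1); they miss things now and then, are a little off and sometimes report something else, mostly with a low value. They report only what shows in the picture. A call takes as long as a camera call. They do not tell look-alikes from the thing itself.
- vision.cut_out(camera, target): "region" (480x640 bool, what is visible of it) and "box" ([left, top, right, bottom] in pixels, round what is visible of it).
- vision.tip_of(camera, target): "uv" ([column, row] in pixels: a listed point, or the origin of a listed thing).
The state is a dict: "time": time; "joint_pos": joint angles; "joint_vel": joint speeds; "tau": joint torques, N m; "position": TCP position; "tool_rot": TCP orientation; "force": force on the tool from outside, world axes, zero at the start; "torque": the same for the moment, N m; "opening": finger opening in m.
Only numpy, scipy, OpenCV 4.12 (cv2) and the standard library are available. Lean on these libraries where they do the work, as an engineer would, in place of code of your own. Each camera call takes 0.05 s, during which the arm holds its last target.

## Working session

There is one attempt and no reset: what is moved stays moved. The work goes in short steps, Python scripts to look and compute and a shell command to move; the robot and the scene stay as the last step left them, time stands still between calls to the robot, and variables do not carry over. Pictures are saved under pics/ and viewed, and the job is handed in when it is done.

```bash
ls; mkdir -p pics
cat > h.py <<'E'
import numpy as np, cv2
from plant import arm, vision
def deproj(name, uv, depth=None, z=None):
    c=vision.calibration(name); K=np.array(c['mtx']); P=np.array(c['pose']); k1=c['k1']
    uv=np.atleast_2d(uv).astype(float)
    s=cv2.undistortPoints(uv.reshape(-1,1,2),K,np.array([k1,0,0,0.])).reshape(-1,2)
    d=np.c_[s[:,0],-s[:,1],-np.ones(len(s))]
    if depth is not None:
        p=d*np.asarray(depth).reshape(-1,1); return p@P[:3,:3].T+P[:3,3]
    w=d@P[:3,:3].T; t=(z-P[2,3])/w[:,2]; return P[:3,3]+w*t[:,None]
def proj(name,X):
    c=vision.calibration(name); K=np.array(c['mtx']); P=np.array(c['pose'])
    p=(np.atleast_2d(X)-P[:3,3])@P[:3,:3]
    s=p[:,:2]/-p[:,2:]; s[:,1]*=-1; r2=(s**2).sum(1,keepdims=True); s=s*(1+c['k1']*r2)
    return s@K[:2,:2].T+K[:2,2]
E
python3 - <<'E'
from h import *
s=arm.sense(); print({k:np.round(v,3) for k,v in s.items()})
for n in('scene','top'):
    p,d=vision.camera(n); cv2.imwrite(f'pics/{n}0.png',p[...,::-1]); np.save(f'pics/{n}0.npy',d)
    for t in('carton','tare_key','round_key'):
        for r in vision.cut_out(n,t): print(n,t,'box',np.round(r['box']),round(r['conf'],2),r['region'].sum())
    for t in ('carton','pan','tare_key','round_key'):
        for r in vision.tip_of(n,t): print(n,t,np.round(r['uv'],1),round(r['conf'],2))
E
```

```text
pics
{'time': np.float64(0.0), 'joint_pos': array([ 1.144,  0.412, -0.013,  1.597,  0.006,  1.134, -0.082]), 'joint_vel': array([-0.001, -0.001, -0.   , -0.002,  0.002,  0.   ,  0.001]), 'tau': array([ 1.0000e-03, -5.8796e+01,  6.4200e-01, -2.9107e+01, -5.4000e-02,
        1.8000e-02,  0.0000e+00]), 'position': array([ 0.219, -0.585,  0.236]), 'tool_rot': array([ 0.403,  0.582, -0.402,  0.581]), 'force': array([-0.448, -0.026,  0.601]), 'torque': array([-0.046,  0.   , -0.009]), 'opening': np.float64(0.088)}
scene carton box [242. 207. 271. 246.] 0.96 939
scene carton box [214. 185. 249. 223.] 0.95 913
scene carton box [260. 169. 294. 203.] 0.85 922
scene carton box [174. 213. 213. 246.] 0.7 1066
scene carton box [241. 150. 268. 178.] 0.63 646
scene carton box [341. 263. 360. 276.] 0.25 244
scene tare_key box [339. 260. 360. 278.] 0.67 246
scene round_key box [305. 239. 313. 247.] 0.5 59
scene round_key box [226. 229. 372. 339.] 0.18 9210
scene carton [277.3 191.5] 0.89
scene carton [197.6 239. ] 0.8
scene carton [230.3 210.4] 0.78
scene carton [256.5 237.5] 0.75
scene carton [254.3 172.1] 0.7
scene pan [288.1 277.2] 0.64
scene tare_key [351.1 270.2] 0.68
scene round_key [310.2 244.2] 0.58
top carton box [416. 137. 466. 185.] 0.95 1187
top carton box [476. 285. 523. 333.] 0.69 1398
top carton box [430. 198. 474. 246.] 0.65 1319
top carton box [365. 189. 412. 238.] 0.57 1191
top carton box [410. 266. 461. 311.] 0.56 1282
top tare_key box [245. 215. 270. 235.] 0.94 406
top round_key box [308. 220. 321. 236.] 0.43 102
top carton [449.9 222.6] 0.92
top carton [495.4 308.8] 0.88
top carton [386.8 213.9] 0.86
top carton [435.5 164. ] 0.85
top carton [430.9 288.6] 0.67
top pan [284.9 161.3] 0.79
top tare_key [258.3 221.9] 0.8
top round_key [314.5 226.2] 0.64
```

View pics/scene0.png

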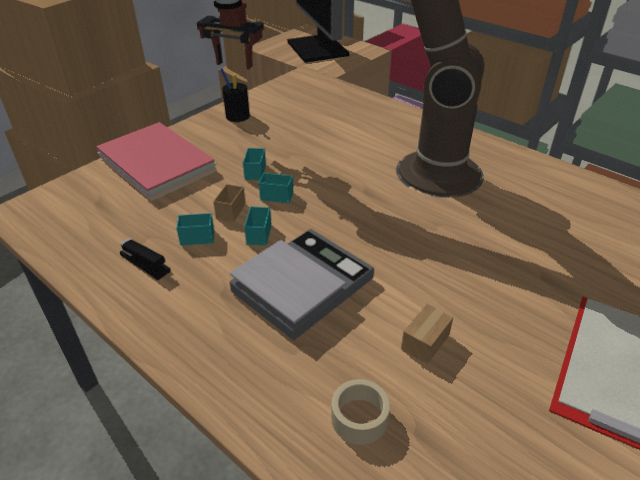

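View pics/top0.png

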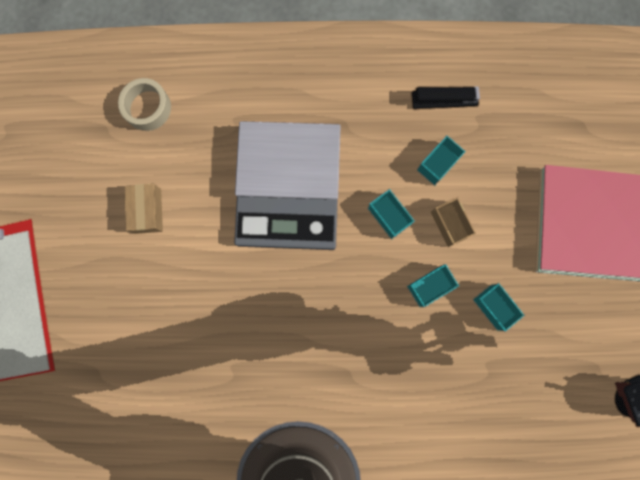

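Run:
```python
import cv2
a=cv2.imread('pics/top0.png'); cv2.imwrite('pics/top0c.png',cv2.resize(a[120:350,350:540],None,fx=3,fy=2.6*3/3,interpolation=cv2.INTER_CUBIC))
a=cv2.imread('pics/scene0.png'); cv2.imwrite('pics/scene0c.png',cv2.resize(a[140:350,165:375],None,fx=2.8,fy=2.8,interpolation=cv2.INTER_CUBIC))
```

```text
(no output)
```

View pics/top0c.png

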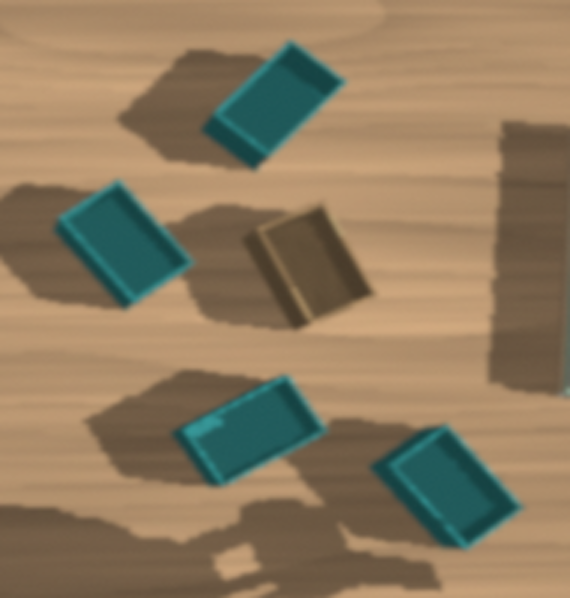

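View pics/scene0c.png

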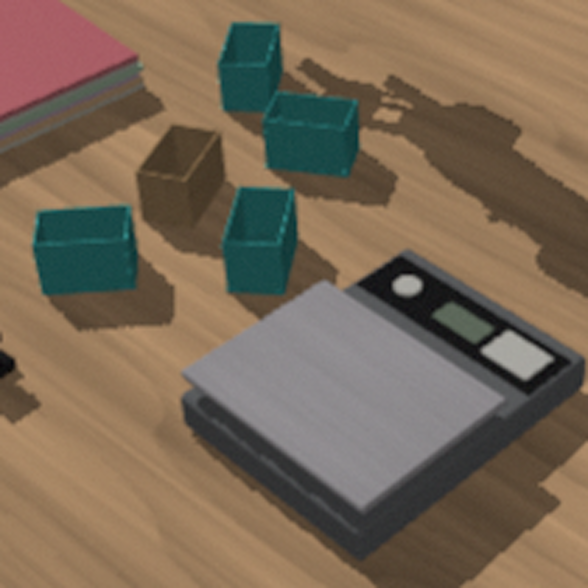

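The candidates for the carton in the top picture are brown at about (453,222), and turquoise at (441,161), (391,214), (433,286) and (499,307). The taped one at (143,208) is closed. The enlarged crops confirm that the brown one is open, upright and cardboard, so it's the carton. The scale pan is at about (288,160), the oblong tare key at (255,225) and the round key at (316,228).

Run:
```python
from h import *
import json
from scipy.spatial.transform import Rotation as R
V,U=np.mgrid[0:480,0:640]
def cloud(n):
    d=np.load(f'pics/{n}0.npy'); X=deproj(n,np.c_[U.ravel(),V.ravel()],d.ravel()).reshape(480,640,3); X[d==0]=np.nan; return X
im={n:cv2.imread(f'pics/{n}0.png') for n in('top','scene')}
C={n:cloud(n) for n in im}
# table z check
for n,b in(('top',(350,300,380,330)),('scene',(150,290,200,330))):
    print(n,'table z',np.nanmedian(C[n][b[1]:b[3],b[0]:b[2],2]))
def rect(pts,lab):
    r=cv2.minAreaRect((pts[:,:2]*1000).astype(np.float32)); print(lab,'centre',np.round(r[0],1),'size',np.round(r[1],1),'ang',round(r[2],1),'n',len(pts))
boxes={'top':(428,192,478,250),'scene':(208,182,246,226)}
allp=[]
for n,b in boxes.items():
    X=C[n][b[1]:b[3],b[0]:b[2]].reshape(-1,3); col=im[n][b[1]:b[3],b[0]:b[2]].reshape(-1,3).astype(int)
    q=col[:,0]<col[:,2]+5 # not turquoise
    s=X[q&(X[:,2]>0.048)&(X[:,2]<0.065)]; s=s[np.isfinite(s[:,0])]
    print(n,'zmax',np.nanmax(X[q][:,2])); rect(s,n+' rim'); 
# turquoise rects
for n in('top',):
    h=cv2.cvtColor(im[n],cv2.COLOR_BGR2HSV); m=((h[...,0]>80)&(h[...,0]<100)&(h[...,1]>120)).astype(np.uint8)
    k,l,st,ce=cv2.connectedComponentsWithStats(m)
    for i in range(1,k):
        if st[i,4]>300:
            X=C[n][l==i]; X=X[X[:,2]>0.04]; rect(X,f'turq {np.round(ce[i])} zmax {X[:,2].max():.3f}')
# pan
for n,b in(('top',(230,115,346,205)),('scene',(220,225,380,345))):
    X=C[n][b[1]:b[3],b[0]:b[2]].reshape(-1,3); s=X[(X[:,2]>0.055)&(X[:,2]<0.066)]; print('pan z',np.median(s[:,2])); rect(s,n+' pan')
# keys
for n,t,uv,z in(('top','tare',(258.3,221.9),.038),('scene','tare',(351.1,270.2),.038),('top','round',(314.5,226.2),.038),('scene','round',(310.2,244.2),.038),('top','pan',(284.9,161.3),.06),('scene','pan',(288.1,277.2),.06),('top','carton',(449.9,222.6),0),('scene','carton',(230.3,210.4),0)):
    print(n,t,np.round(deproj(n,uv,z=z)*1000,1))
for n in im:
    p=im[n]; 
    b={'top':(238,210,332,244),'scene':(295,230,372,285)}[n]
    m=np.zeros((480,640),np.uint8); m[b[1]:b[3],b[0]:b[2]]=(p[b[1]:b[3],b[0]:b[2]].min(2)>120)
    k,l,st,ce=cv2.connectedComponentsWithStats(m)
    for i in range(1,k):
        if st[i,4]>15: 
            v,u=np.nonzero(l==i); print(n,'white',np.round(ce[i],1),st[i,4],end=' '); rect(deproj(n,np.c_[u,v],z=.042),'key')
s=arm.sense(); print(R.from_quat(s['tool_rot']).as_matrix().round(3))
```

```text
top table z -0.0005534974697649631
scene table z 0.0005177468578012601
top zmax 0.059905614085592696
top rim centre [ 509.2 -307.7] size [80.7 50.6] ang 25.2 n 246
scene zmax 0.05771396612306012
scene rim centre [ 528.5 -299.3] size [125.1  51.8] ang 24.8 n 170
turq [440. 160.] zmax 0.058 centre [ 633.8 -287.5] size [45.9 81. ] ang 46.1 n 167
turq [390. 214.] zmax 0.061 centre [ 525.9 -184.8] size [76.8 48.9] ang 35.7 n 211
turq [433. 285.] zmax 0.060 centre [ 384.4 -262.7] size [48.7 79.1] ang 30.3 n 170
turq [498. 307.] zmax 0.059 centre [ 341.6 -391.2] size [80.2 49.9] ang 37.4 n 251
pan z 0.059281413619322154
top pan centre [632.   15.4] size [200.8 150.1] ang 87.3 n 7346
pan z 0.05900719495645668
scene pan centre [630.2 -32.9] size [306.5 159.5] ang 84.6 n 4827
top tare [[511.7  74.2  38. ]]
scene tare [[509.9  90.5  38. ]]
top round [[502.2 -35.8  38. ]]
scene round [[504.2 -34.5  38. ]]
top pan [[627.2  20.5  60. ]]
scene pan [[631.5  18.6  60. ]]
top carton [[ 512.3 -309.3    0. ]]
scene carton [[ 508.8 -309.9    0. ]]
top white [254.6 225.3] 438 key centre [504.2  81.2] size [49.  33.5] ang 89.4 n 438
top white [315.9 227.4] 125 key centre [499.1 -38.8] size [23.3 21.6] ang 89.5 n 125
scene white [310.  241.5] 48 key centre [500.9 -38.1] size [17.8 18.4] ang 41.8 n 48
scene white [312.2 272.5] 958 key centre [585.1  28.4] size [148.4  77.1] ang 87.0 n 958
scene white [349.1 266.2] 223 key centre [506.2  81.8] size [46.  33.3] ang 87.0 n 223
[[ 0.     0.936  0.351]
 [-0.     0.351 -0.936]
 [-1.    -0.     0.   ]]
```

```bash
cat > d.py <<'E'
import sys
from h import *
from scipy.spatial.transform import Rotation as R
def go(x,y,z,jaw):  # mm, jaw direction deg of tool z ; total shift (in tool axes after the turn) and turn about tool x
    s=arm.sense(); M=R.from_quat(s['tool_rot']).as_matrix()
    a=np.radians(jaw); Z=np.array([np.cos(a),np.sin(a),0]); X=np.array([0,0,-1.]); T=np.c_[X,np.cross(Z,X),Z]
    e=np.array([x,y,z])-1000*s['position']
    print('t',round(s['time'],2),'pos',np.round(s['position']*1000,1),'F',np.round(s['force'],1),'open',round(s['opening']*1000,1))
    print('turn',R.from_matrix(M.T@T).as_rotvec().round(4),'| shift now-axes',np.round(M.T@e,1),'| after-turn axes',np.round(T.T@e,1))
go(*map(float,sys.argv[1:]))
E
python3 d.py 509.2 -307.7 130 -64.8
```

```text
t 0.8 pos [ 219.4 -585.2  236.7] F [-0.   0.2 -0.1] open 88.1
turn [-0.081   0.0001  0.    ] | shift now-axes [ 106.7  368.8 -158.1] | after-turn axes [ 106.7  380.3 -127.7]
```

```bash
python3 -m pendant '{"dp":[[0,0,0],[0,54,-18],[0,54,-18],[0,54,-18],[0,54,-18],[0,54,-18],[0,54,-18],[0,54,-18]],"turn":[[-0.081,0,0],[0,0,0],[0,0,0],[0,0,0],[0,0,0],[0,0,0],[0,0,0],[0,0,0]],"hand":[1,1,1,1,1,1,1,1]}'; python3 d.py 509.2 -307.7 130 -64.8
```

```text
time: 1.8
position: [0.509, -0.309, 0.2369]
tool_rot: [0.379, 0.597, -0.379, 0.597]
force: [0.3, -0.3, 0.7]
opening: 0.0877
t 1.8 pos [ 509.  -309.   236.9] F [ 0.3 -0.3  0.7] open 87.7
turn [-0.0003  0.0006 -0.0002] | shift now-axes [106.9   0.7  -1.2] | after-turn axes [106.9   0.7  -1.1]
```

```bash
python3 -m pendant '{"dp":[[40,0,-1],[40,0,0],[40,0,0],[30,0,0],[0,0,0]],"turn":[[0,0,0],[0,0,0],[0,0,0],[0,0,0],[0,0,0]],"hand":[1,1,1,1,1]}'; python3 d.py 509.2 -307.7 23 -64.8
python3 - <<'E'
from h import *
p,d=vision.camera('scene'); cv2.imwrite('pics/s1.png',cv2.resize(p[130:280,150:350,::-1],None,fx=4,fy=4,interpolation=cv2.INTER_CUBIC))
E
```

```text
time: 2.42
position: [0.506, -0.3086, 0.0846]
tool_rot: [0.379, 0.599, -0.379, 0.595]
force: [-0.5, -0.4, -0.1]
opening: 0.088
t 2.42 pos [ 506.  -308.6   84.6] F [-0.5 -0.4 -0.1] open 88.0
turn [ 0.0001 -0.0037  0.0026] | shift now-axes [61.6  3.5  0.8] | after-turn axes [61.6  3.3  0.6]
```

View pics/s1.png

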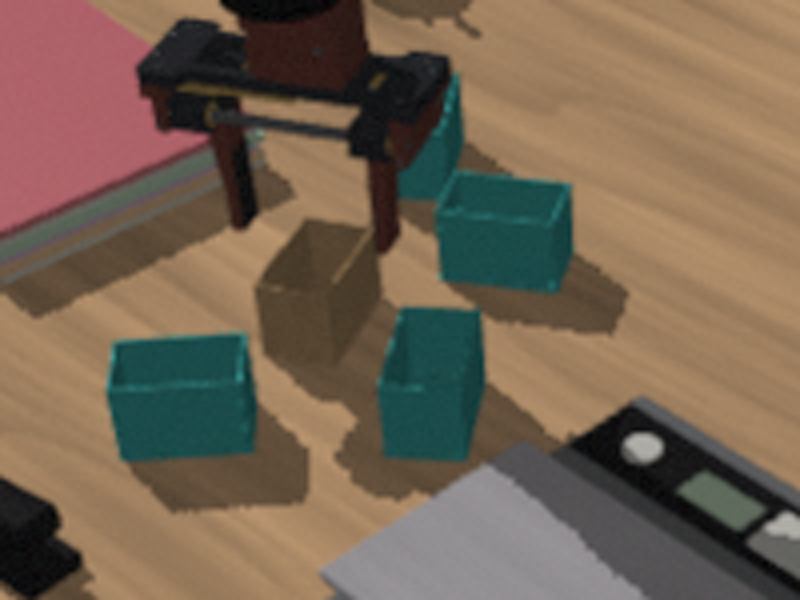

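The fingers straddle the brown carton, at about (310,290) in the crop, above its rim. Descending and closing.

```bash
python3 -m pendant '{"dp":[[20,3,0],[20,0,0],[20,0,0],[0,0,0]],"turn":[[0,0,0],[0,0,0],[0,0,0],[0,0,0]],"hand":[1,1,1,1]}'; python3 d.py 509.2 -307.7 23 -64.8
```

```text
time: 2.98
position: [0.5096, -0.3076, 0.0256]
tool_rot: [0.379, 0.598, -0.379, 0.596]
force: [0.6, -0.2, 0.0]
opening: 0.0878
t 2.98 pos [ 509.6 -307.6   25.6] F [ 0.6 -0.2  0. ] open 87.8
turn [ 0.0001 -0.0014  0.001 ] | shift now-axes [ 2.6 -0.4 -0.1] | after-turn axes [ 2.6 -0.4 -0.1]
```

```bash
python3 -m pendant '{"dp":[[0,0,0],[0,0,0],[0,0,0],[0,0,0],[0,0,0],[0,0,0],[0,0,0],[0,0,0]],"turn":[[0,0,0],[0,0,0],[0,0,0],[0,0,0],[0,0,0],[0,0,0],[0,0,0],[0,0,0]],"hand":[0,0,0,0,0,0,0,0]}'; python3 d.py 509.2 -307.7 23 -64.8
```

```text
time: 3.98
position: [0.5103, -0.3082, 0.027]
tool_rot: [0.379, 0.597, -0.379, 0.597]
force: [-1.0, 0.6, 5.0]
opening: 0.0495
t 3.98 pos [ 510.3 -308.2   27. ] F [-1.   0.6  5. ] open 49.5
turn [-0.0001  0.0004 -0.0002] | shift now-axes [ 4.  -0.8 -0.9] | after-turn axes [ 4.  -0.8 -0.9]
```

```bash
python3 -m pendant '{"dp":[[-15,0,0],[-30,0,0],[-40,0,0],[-40,0,0],[-25,0,0],[0,0,0]],"turn":[[0,0,0],[0,0,0],[0,0,0],[0,0,0],[0,0,0],[0,0,0]],"hand":[0,0,0,0,0,0]}'; python3 d.py 632 15.4 180 -92.6
```

```text
time: 4.72
position: [0.5112, -0.3086, 0.1792]
tool_rot: [0.379, 0.595, -0.379, 0.599]
force: [-0.1, -1.0, -0.2]
opening: 0.0499
t 4.72 pos [ 511.2 -308.6  179.2] F [-0.1 -1.  -0.2] open 49.9
turn [ 0.4851  0.0029 -0.0035] | shift now-axes [  -1.   247.2 -241.8] | after-turn axes [  -0.8  106.  -329.2]
```

```bash
python3 -m pendant '{"dp":[[0,0,0],[0,0,0],[0,0,0],[0,0,0]],"turn":[[0.12,0,0],[0.12,0,0],[0.12,0,0],[0.125,0,0]],"hand":[0,0,0,0]}'; python3 -m pendant '{"dp":[[0,8,-24],[0,14,-44],[0,14,-44],[0,15,-48],[0,15,-48],[0,15,-48],[0,14,-44],[0,10,-30]],"turn":[[0,0,0],[0,0,0],[0,0,0],[0,0,0],[0,0,0],[0,0,0],[0,0,0],[0,0,0]],"hand":[0,0,0,0,0,0,0,0]}'; python3 d.py 632 15.4 180 -92.6
python3 - <<'E'
from h import *
for n,b in(('scene',(140,190,390,360)),('top',(180,90,380,260))):
    p,d=vision.camera(n); cv2.imwrite(f'pics/{n}2.png',cv2.resize(p[b[1]:b[3],b[0]:b[2],::-1],None,fx=3,fy=3,interpolation=cv2.INTER_CUBIC))
E
```

```text
time: 5.22
position: [0.5093, -0.3077, 0.1752]
tool_rot: [-0.512, -0.488, 0.512, -0.487]
force: [-0.5, 0.6, -0.2]
opening: 0.0502
time: 6.22
position: [0.6295, 0.0197, 0.1751]
tool_rot: [-0.51, -0.49, 0.511, -0.488]
force: [0.1, -0.1, -1.0]
opening: 0.0499
t 6.22 pos [629.5  19.7 175.1] F [ 0.1 -0.1 -1. ] open 49.9
turn [ 0.0026 -0.0005  0.0022] | shift now-axes [-4.9  2.6  4.2] | after-turn axes [-4.9  2.7  4.2]
```

View pics/scene2.png

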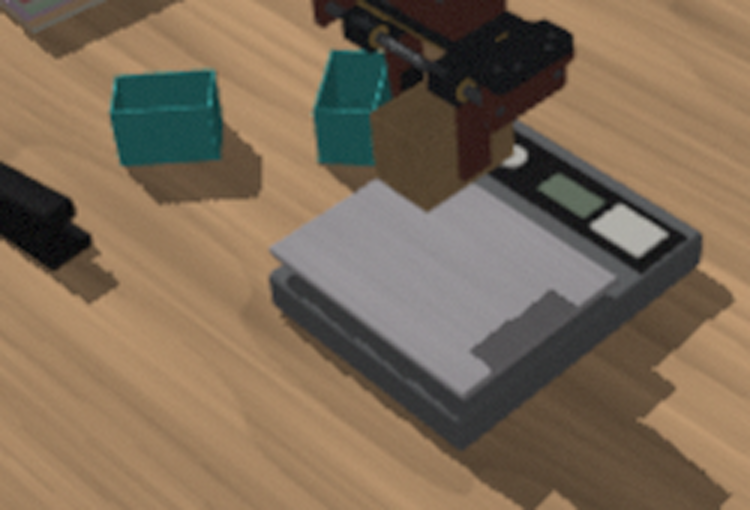

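View pics/top2.png

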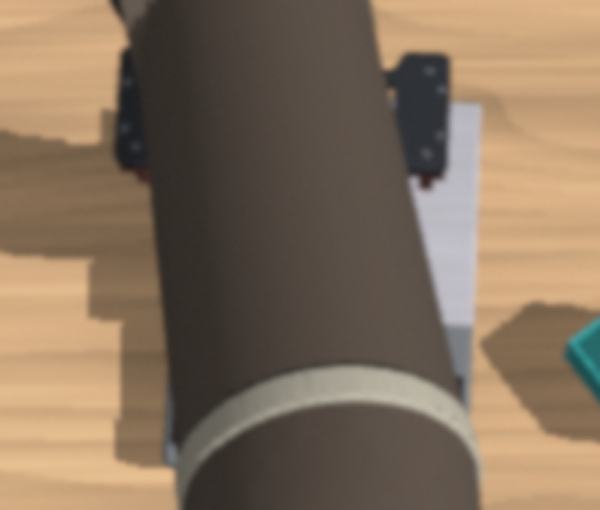

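The carton hangs level in the fingers over the pan (crop about (430,150)), walls intact. Lowering it.

```bash
python3 -m pendant '{"dp":[[15,2,4],[25,0,0],[20,0,0],[10,0,0],[0,0,0],[0,0,0]],"turn":[[0,0,0],[0,0,0],[0,0,0],[0,0,0],[0,0,0],[0,0,0]],"hand":[0,0,0,0,0,0]}'; python3 d.py 632 15.4 87 -92.6
```

```text
time: 7.08
position: [0.6321, 0.0122, 0.1072]
tool_rot: [0.512, 0.488, -0.511, 0.489]
force: [0.7, -0.1, -0.8]
opening: 0.0501
t 7.08 pos [632.1  12.2 107.2] F [ 0.7 -0.1 -0.8] open 50.1
turn [-0.0005  0.0001 -0.0009] | shift now-axes [20.2 -0.3 -3.2] | after-turn axes [20.2 -0.3 -3.2]
```

```bash
python3 -m pendant '{"dp":[[6,0,-3],[6,0,0],[4,0,0],[0,0,0],[0,0,0]],"turn":[[0,0,0],[0,0,0],[0,0,0],[0,0,0],[0,0,0]],"hand":[0,0,0,0,0]}'; python3 d.py 632 15.4 87 -92.6
```

```text
time: 7.7
position: [0.6319, 0.0157, 0.0907]
tool_rot: [0.511, 0.489, -0.511, 0.489]
force: [0.5, 0.2, -0.5]
opening: 0.0499
t 7.7 pos [631.9  15.7  90.7] F [ 0.5  0.2 -0.5] open 49.9
turn [ 0.0002  0.     -0.0001] | shift now-axes [3.7 0.1 0.3] | after-turn axes [3.7 0.1 0.3]
```

```bash
python3 -m pendant '{"dp":[[2,0,0],[1,0,0],[0,0,0]],"turn":[[0,0,0],[0,0,0],[0,0,0]],"hand":[0,0,0]}'; python3 d.py 632 15.4 87 -92.6
```

```text
time: 8.07
position: [0.6318, 0.0157, 0.0875]
tool_rot: [-0.511, -0.489, 0.511, -0.489]
force: [0.3, -0.1, -1.1]
opening: 0.0503
t 8.07 pos [631.8  15.7  87.5] F [ 0.3 -0.1 -1.1] open 50.3
turn [0.0002 0.     0.0002] | shift now-axes [0.5 0.2 0.3] | after-turn axes [0.5 0.2 0.3]
```

```bash
python3 -m pendant '{"dp":[[1,0,0],[0,0,0],[0,0,0]],"turn":[[0,0,0],[0,0,0],[0,0,0]],"hand":[0,0,0]}'; python3 d.py 632 15.4 87 -92.6
python3 - <<'E'
from h import *
p,d=vision.camera('scene'); cv2.imwrite('pics/s3.png',cv2.resize(p[210:350,210:390,::-1],None,fx=4,fy=4,interpolation=cv2.INTER_CUBIC))
E
```

```text
time: 8.45
position: [0.632, 0.0158, 0.087]
tool_rot: [0.511, 0.488, -0.511, 0.489]
force: [-2.2, -0.1, 4.1]
opening: 0.05
t 8.45 pos [632.   15.8  87. ] F [-2.2 -0.1  4.1] open 50.0
turn [ 0.0002 -0.     -0.0004] | shift now-axes [0.  0.  0.4] | after-turn axes [0.  0.  0.4]
```

View pics/s3.png

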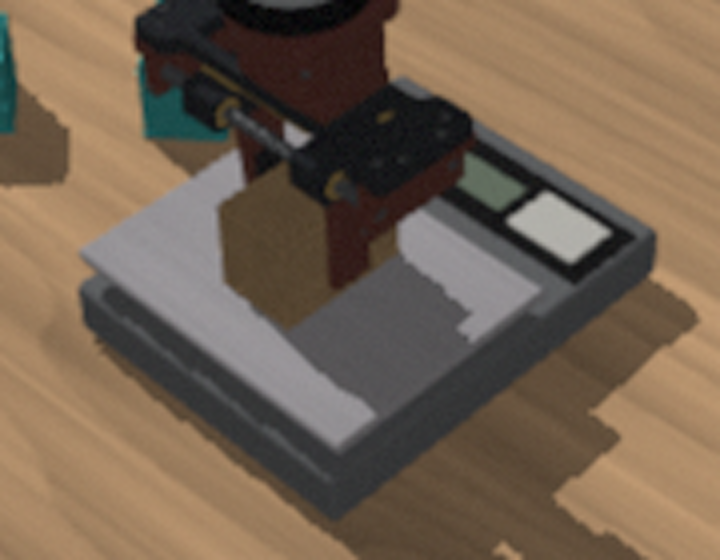

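The carton (crop about (300,250)) stands on the pan, and the 4 N contact reading agrees. Releasing.

```bash
python3 -m pendant '{"dp":[[0,0,0],[0,0,0],[0,0,0],[0,0,0],[0,0,0],[0,0,0]],"turn":[[0,0,0],[0,0,0],[0,0,0],[0,0,0],[0,0,0],[0,0,0]],"hand":[1,1,1,1,1,1]}'; python3 d.py 632 15.4 187 -92.6
```

```text
time: 9.25
position: [0.6319, 0.0157, 0.0866]
tool_rot: [-0.511, -0.489, 0.511, -0.489]
force: [0.1, 0.1, 0.2]
opening: 0.0881
t 9.25 pos [631.9  15.7  86.6] F [0.1 0.1 0.2] open 88.1
turn [0.0001 0.     0.    ] | shift now-axes [-1.004e+02  1.000e-01  3.000e-01] | after-turn axes [-1.004e+02  1.000e-01  3.000e-01]
```

```bash
python3 -m pendant '{"dp":[[-10,0,0],[-20,0,0],[-35,0,0],[-40,0,0],[-30,0,0],[0,0,0]],"turn":[[0,0,0],[0,0,0],[0,0,0],[0,0,0],[0,0,0],[0,0,0]],"hand":[1,1,1,1,1,1]}'; python3 d.py 504.5 81.2 120 -92.6
```

```text
time: 10.0
position: [0.6334, 0.0159, 0.2252]
tool_rot: [0.513, 0.487, -0.51, 0.49]
force: [-0.2, 0.0, -0.9]
opening: 0.0876
t 10.0 pos [633.4  15.9 225.2] F [-0.2  0.  -0.9] open 87.6
turn [ 0.0001 -0.0007 -0.0057] | shift now-axes [ 104.5 -132.3  -59.3] | after-turn axes [ 105.2 -131.7  -59.3]
```

```bash
python3 -m pendant '{"dp":[[0,-15,-7],[0,-30,-14],[0,-40,-18],[0,-30,-13],[0,-17,-7],[0,0,0],[0,0,0],[0,0,0]],"turn":[[0,0,0],[0,0,0],[0,0,0],[0,0,0],[0,0,0],[0,0,0],[0,0,0],[0,0,0]],"hand":[0,0,0,0,0,0,0,0]}'; python3 d.py 504.5 81.2 120 -92.6
python3 - <<'E'
from h import *
for n,b in(('scene',(210,190,400,350)),):
    p,d=vision.camera(n); cv2.imwrite(f'pics/{n}4.png',cv2.resize(p[b[1]:b[3],b[0]:b[2],::-1],None,fx=3.7,fy=3.7,interpolation=cv2.INTER_CUBIC))
E
```

```text
time: 11.0
position: [0.5035, 0.08, 0.2214]
tool_rot: [-0.511, -0.488, 0.512, -0.488]
force: [0.4, -0.1, 0.4]
opening: 0.0114
t 11.0 pos [503.5  80.  221.4] F [ 0.4 -0.1  0.4] open 11.4
turn [-0.0011  0.0001  0.0001] | shift now-axes [101.4   1.   -1.2] | after-turn axes [101.4   1.   -1.2]
```

View pics/scene4.png

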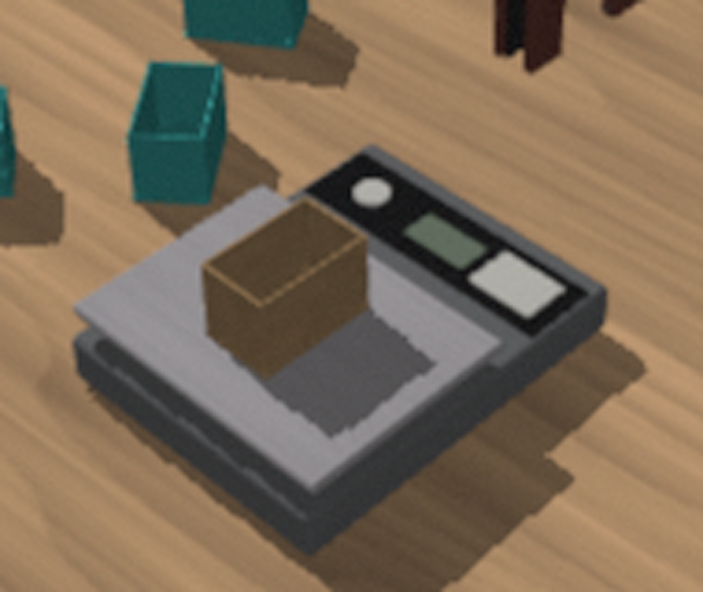

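```bash
python3 - <<'E'
from h import *
c=np.array([(203,266),(307,200),(368,238),(262,305)])/3.7+[210,190]
X=deproj('scene',c,z=.115)*1000; print(X.round(1),X.mean(0).round(1))
E
python3 -m pendant '{"dp":[[20,1,-1],[35,0,0],[30,0,0],[15,0,0],[0,0,0],[0,0,0],[0,0,0],[0,0,0]],"turn":[[0,0,0],[0,0,0],[0,0,0],[0,0,0],[0,0,0],[0,0,0],[0,0,0],[0,0,0]],"hand":[0,0,0,0,0,0,0,0]}'; python3 d.py 504.5 81.2 66 -92.6
```

```text
[[669.7  -6.3 115. ]
 [592.7  -1.4 115. ]
 [593.9  46.  115. ]
 [670.4  39.3 115. ]] [631.7  19.4 115. ]
time: 12.05
position: [0.5042, 0.0817, 0.1224]
tool_rot: [0.512, 0.488, -0.511, 0.489]
force: [-0.4, 0.2, 0.3]
opening: 0.0006
t 12.05 pos [504.2  81.7 122.4] F [-0.4  0.2  0.3] open 0.6
turn [ 0.0001 -0.0003 -0.0014] | shift now-axes [56.4  0.3  0.5] | after-turn axes [56.4  0.4  0.5]
```

The carton's centre is at (632,19) and the pan's at (632,15), so it's within a few mm. The fingers are closed above the tare key. Approaching.

```bash
python3 -m pendant '{"dp":[[20,0,0],[20,0,0],[12,0,0],[4,0,0],[0,0,0],[0,0,0],[0,0,0]],"turn":[[0,0,0],[0,0,0],[0,0,0],[0,0,0],[0,0,0],[0,0,0],[0,0,0]],"hand":[0,0,0,0,0,0,0]}'; python3 d.py 504.5 81.2 56 -92.6
python3 - <<'E'
from h import *
p,d=vision.camera('scene'); cv2.imwrite('pics/s5.png',cv2.resize(p[200:320,260:400,::-1],None,fx=5,fy=5,interpolation=cv2.INTER_CUBIC))
E
```

```text
time: 12.92
position: [0.504, 0.0817, 0.0661]
tool_rot: [0.511, 0.488, -0.511, 0.489]
force: [-0.3, 0.3, 0.1]
opening: 0.0004
t 12.93 pos [504.   81.7  66.1] F [-0.3  0.3  0.1] open 0.4
turn [ 0.0002 -0.0002 -0.0009] | shift now-axes [10.1  0.5  0.5] | after-turn axes [10.1  0.5  0.5]
```

View pics/s5.png

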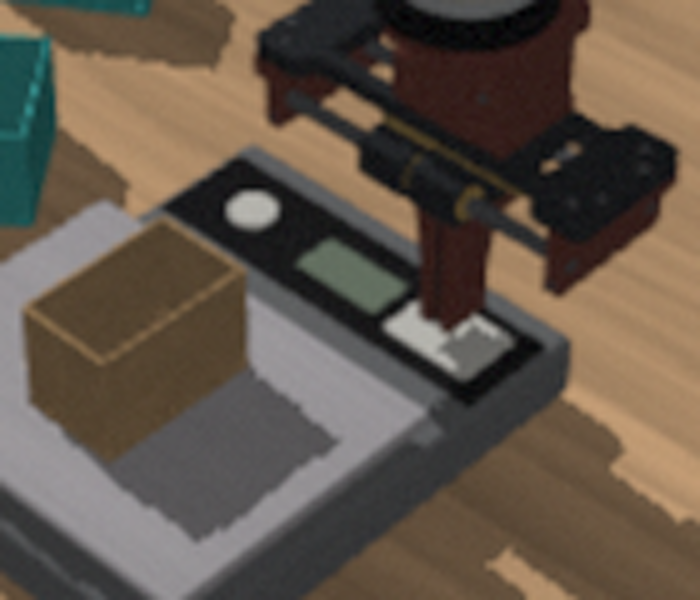

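The closed tips (crop about (450,315)) are over the tare key and well away from the round key. Pressing in small steps.

```bash
python3 -m pendant '{"dp":[[3,0,0],[3,0,0],[2,0,0],[1,0,0],[0,0,0],[0,0,0]],"turn":[[0,0,0],[0,0,0],[0,0,0],[0,0,0],[0,0,0],[0,0,0]],"hand":[0,0,0,0,0,0]}'; python3 d.py 504.5 81.2 56 -92.6
```

```text
time: 13.72
position: [0.5038, 0.0816, 0.0567]
tool_rot: [0.511, 0.489, -0.511, 0.489]
force: [-0.4, 0.7, 0.1]
opening: 0.0004
t 13.72 pos [503.8  81.6  56.7] F [-0.4  0.7  0.1] open 0.4
turn [ 0.0001 -0.     -0.0002] | shift now-axes [0.7 0.7 0.4] | after-turn axes [0.7 0.7 0.4]
```

```bash
python3 -m pendant '{"dp":[[0.5,0,0],[0.5,0,0],[0,0,0],[0,0,0]],"turn":[[0,0,0],[0,0,0],[0,0,0],[0,0,0]],"hand":[0,0,0,0]}'; python3 d.py 504.5 81.2 56 -92.6
```

```text
time: 14.22
position: [0.5038, 0.0816, 0.0557]
tool_rot: [0.511, 0.489, -0.511, 0.489]
force: [0.6, 0.3, 1.4]
opening: 0.0007
t 14.22 pos [503.8  81.6  55.7] F [0.6 0.3 1.4] open 0.7
turn [ 0.0001 -0.     -0.0003] | shift now-axes [-0.3  0.7  0.4] | after-turn axes [-0.3  0.7  0.4]
```

Contact at 55.7 mm with 1.4 N, as expected.

```bash
python3 -m pendant '{"dp":[[0.5,0,0],[0.5,0,0],[0.5,0,0],[0,0,0],[0,0,0]],"turn":[[0,0,0],[0,0,0],[0,0,0],[0,0,0],[0,0,0]],"hand":[0,0,0,0,0]}'; python3 d.py 504.5 81.2 56 -92.6
```

```text
time: 14.85
position: [0.5039, 0.0817, 0.0548]
tool_rot: [0.511, 0.488, -0.511, 0.489]
force: [-2.3, -0.7, 10.6]
opening: 0.0002
t 14.85 pos [503.9  81.7  54.8] F [-2.3 -0.7 10.6] open 0.2
turn [ 0.0002  0.0001 -0.0004] | shift now-axes [-1.2  0.7  0.4] | after-turn axes [-1.2  0.7  0.4]
```

It firmly resists at 10.6 N on the stop. Hold it briefly, then release.

```bash
python3 -m pendant '{"dp":[[0.2,0,0],[0,0,0],[0,0,0],[0,0,0]],"turn":[[0,0,0],[0,0,0],[0,0,0],[0,0,0]],"hand":[0,0,0,0]}'; python3 -m pendant '{"dp":[[-2,0,0],[-5,0,0],[-15,0,0],[-30,0,0],[-40,0,0],[-30,0,0],[0,0,0]],"turn":[[0,0,0],[0,0,0],[0,0,0],[0,0,0],[0,0,0],[0,0,0],[0,0,0]],"hand":[0,0,0,0,0,0,0]}'; python3 d.py 404.5 201.2 180 -92.6
```

```text
time: 15.35
position: [0.5039, 0.0817, 0.0547]
tool_rot: [0.511, 0.488, -0.511, 0.489]
force: [-3.5, -0.5, 11.4]
opening: 0.0002
time: 16.23
position: [0.5052, 0.082, 0.1789]
tool_rot: [0.513, 0.488, -0.51, 0.49]
force: [-0.3, -0.8, -0.5]
opening: 0.0004
t 16.23 pos [505.2  82.  178.9] F [-0.3 -0.8 -0.5] open 0.4
turn [ 0.0001 -0.0012 -0.0051] | shift now-axes [  -1.5 -106.  -114.6] | after-turn axes [  -1.1 -106.  -114.6]
```

```bash
python3 -m pendant '{"dp":[[0,-10,-15],[0,-15,-30],[0,-15,-40],[0,-15,-45],[0,-10,-45],[0,0,-30],[0,0,-15],[0,0,0]],"turn":[[0,0,0],[0,0,0],[0,0,0],[0,0,0],[0,0,0],[0,0,0],[0,0,0],[0,0,0]],"hand":[0,0,0,0,0,0,0,0]}'
python3 - <<'E'
from h import *
for n,b in(('scene',(210,190,400,350)),('top',(200,90,380,260))):
    p,d=vision.camera(n); cv2.imwrite(f'pics/{n}6.png',cv2.resize(p[b[1]:b[3],b[0]:b[2],::-1],None,fx=3.4,fy=3.4,interpolation=cv2.INTER_CUBIC))
    V,U=np.mgrid[b[1]:b[3],b[0]:b[2]]; X=deproj(n,np.c_[U.ravel(),V.ravel()],d[V.ravel(),U.ravel()])
    m=(X[:,2]>.108)&(X[:,2]<.122)&(d[V.ravel(),U.ravel()]>0)&(abs(X[:,0]-.63)<.07)&(abs(X[:,1]-.015)<.07)
    print(n,cv2.minAreaRect((X[m][:,:2]*1000).astype(np.float32)),m.sum())
    for t in ('carton','pan'):
        for r in vision.tip_of(n,t): 
            q=deproj(n,r['uv'],z=.06)[0]*1000; print(n,t,q.round(1),round(r['conf'],2))
E
```

```text
time: 17.23
position: [0.4478, 0.3049, 0.1751]
tool_rot: [-0.51, -0.489, 0.511, -0.489]
force: [0.6, -0.5, 0.1]
opening: 0.0003
scene ((632.0591430664062, 17.068588256835938), (52.41382598876953, 82.13185119628906), 88.22064971923828) 283
scene carton [ 575.2 -129.8   60. ] 0.95
scene carton [ 437.5 -201.4   60. ] 0.87
scene carton [627.9  22.7  60. ] 0.84
scene carton [ 410.8 -328.8   60. ] 0.7
scene carton [ 674.9 -228.    60. ] 0.66
scene pan [631.6  17.9  60. ] 0.77
top ((630.5250244140625, 15.990017890930176), (50.56157684326172, 79.5126953125), 86.8454360961914) 251
top carton [ 611.7 -273.4   60. ] 0.85
top carton [631.2  15.7  60. ] 0.8
top carton [ 383.6 -258.6   60. ] 0.68
top carton [ 339.4 -375.5   60. ] 0.59
top carton [ 517.2 -175.2   60. ] 0.55
top pan [624.2  16.8  60. ] 0.95
```

View pics/top6.png

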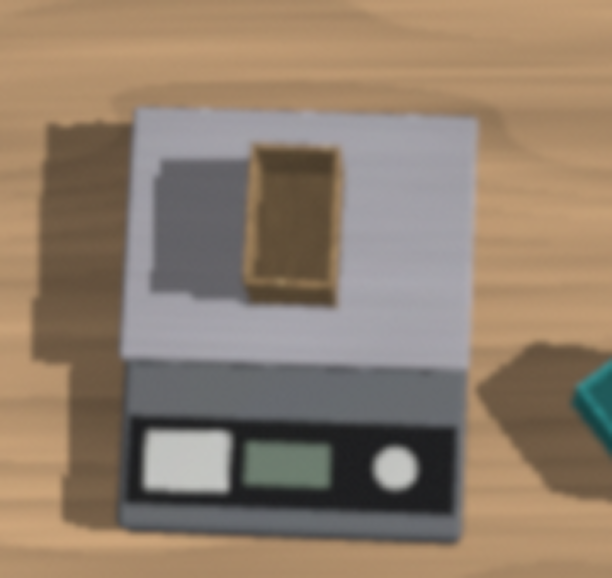

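View pics/scene6.png

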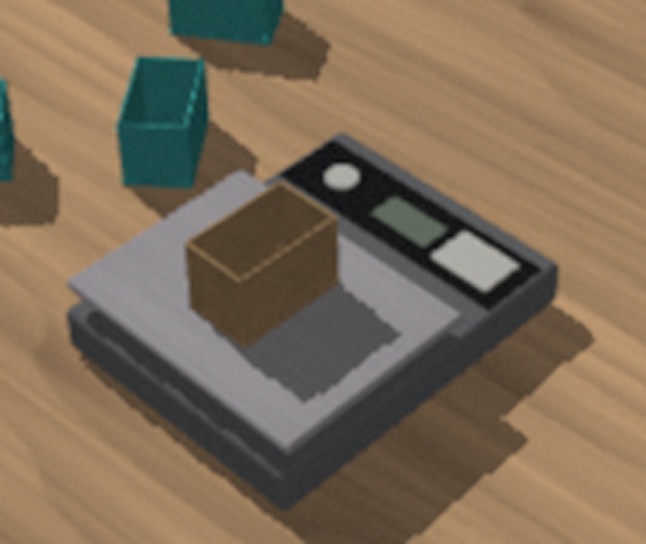

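The open brown carton is upright in the middle of the pan (top crop about (293,222)), both keys are up, and the arm is clear of everything. Handing in.

```bash
python3 -c "
from plant import arm; print(arm.job_done())"
```

```text
the job is handed in; nothing more can be done
None
```

The brown open carton is standing upright and released in the middle of the scale's pan, and I then pressed and released the tare key. I handed the job in at about 17.5 s. The closed tips reached the key's hard stop at 10.6–11.4 N and held there for about half a second. The round key, the turquoise boxes and the taped carton were not touched.

**Last checks:** In both camera views the carton is upright, and its rim centre, at about (631–632, 16–17) mm, lies within about 2 mm of the pan's centre at (632, 15) mm. Both keys looked up, and the arm was well clear with no contact force.

**Disagreements:** The network's pan and carton points differed from these by up to about 8 mm. I used the depth fits instead. The first scene-camera depth fits of the carton and pan came out too large or off centre, so I dropped those. The display is blank, so I judged that the tare registered from the force and the hold time only.

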